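# Lock a customer's ring box away in the deposit box

## Task

Put away the customer's ring box that stands beside the open deposit box: stand it upright inside, shut the lid, then take the key in the lid and, pressing it down lightly without forcing it, feel back and forth for the hidden spot where the lock lets it sink in, and turn it clockwise as far as it goes so that the box is locked. Leave the key in the lock and the other things on the desk where they are.

Things in the scene. Friction and masses are not known exactly. Their poses are not given: they have to be found in the camera images.
- ring_box: Closed velvet ring box, a block with rounded corners, 60 (its x) x 52 (its y) x 42 mm high, 60 g, standing upright on the desk to the left of the deposit box (another one far back by the monitor is no part of this). Origin: centre of its underside, z up. It can be gripped across either pair of sides; its lid does not open.
- deposit_box: Grey sheet-steel box screwed to the desk, 160 (x) x 200 (y) mm, rim 72 mm high, walls 3 mm. Origin: centre of its underside, on the desk; x points to its back with the hinge, away from the robot, y to its left, z up. A 40 mm wide steel ring (the lock's keeper) hangs inside its front wall 59 to 63 mm above the desk, about x = -50 mm, y = 0: keep clear of it.
- box_floor (a point): Point on the inner floor (7 mm above the desk), in the free floor behind the keeper, 12 mm behind the box's centre; axes as the box's. Free floor about it: 41 mm to the front (where the keeper begins overhead), 65 mm to the back wall, 97 mm to either side.
- lid (a joint): Lid angle, rad: 0 shut, 2.0 fully open; starts open at 1.7 to 1.9. The hinge runs along the back rim, parallel to the box's y, 83 mm behind the box's centre and 72 mm above the desk. A stiff friction hinge (0.5 N m) holds the lid where it is left; about 6 N at the front edge moves it. It must be pushed all the way down.
- lid_front (a point): Middle of the lid's front edge, on its outer (upper) face, 166 mm from the hinge. The lid is a plate 166 x 206 x 3 mm with 12 mm skirts at front and sides. On its outer face lie a folded wire handle (9 mm high, 19 to 69 mm from the hinge, within 42 mm of the middle line) and the key, 33 mm behind this point.
- key_head (a point): Centre of the key's black plastic head: 26 mm wide (this point's x), 9 mm thick (its y; grip across this), 30 mm high (z, along the key). Lid shut: the key stands upright on the box's middle line, 133 mm in front of the hinge, this point 35.5 mm above the lid's upper face (which is 75 mm above the desk), less what it is pressed in. At key_turn 0 its axes are parallel to the lid's.
- key_turn (a joint): How far the key is turned, rad: positive is clockwise seen from above; stops at -0.65 and 1.15. It starts between -0.15 and 0.15 and turns freely (0.03 N m). The keeper's slot lies somewhere between -0.5 and 0.5, elsewhere every time and unmarked, and takes the key within 0.09 rad of its middle. Locked: sunk in and turned clockwise beyond 0.95.
- key_press (a joint): Depth of the pressed key, m: 0 out, 0.012 fully in, against a 2 to 3.5 N spring. Lid shut, it meets the keeper after 1 mm; over the slot 4 to 6 N sinks it by more than 9 mm. Held down and turned over 0.3 rad clockwise past the slot, it hooks under the keeper and stays down (0.008) when let go. Half sunk, the slot blocks turning. The lock breaks if pressed or twisted with over 120 N at its cam, 15 mm off the axis.
- wood_block: Bystander: wooden sample block 56 x 72 x 33 mm. Origin: centre of its underside.
- touchstone: Bystander: black stone slab 52 x 90 x 18 mm. Origin: centre of its underside.
- loupe: Bystander: small folding magnifier 24 x 38 x 18 mm. Origin: centre of its underside.
- tweezers: Bystander: steel tweezers 14 x 128 x 8 mm. Origin: centre of the underside.
- weight_100: Bystander: brass knob weight, 24 mm across, 27 mm high. Origin: centre of its underside.
- mouse: Bystander: black computer mouse 101 x 61 x 34 mm. Origin: centre of its underside.
Things that resemble listed ones, but are neither listed nor needed, are in the scene too. What is shaped like the ring_box but green is not meant.

How it is judged:
By the outcome, as a careful person would: the job done as asked, in the order asked, and still so for the second after the job is handed in, with the robot touching nothing.
It also fails if it takes over 67 s, if anything falls off the work surface, if the arm or the gripper's body presses on something with over 40 N, if the wrist force passes 120 N, or if a joint passes its speed limit or range.

## Robot

A 6-joint arm with a two-finger parallel gripper is mounted at the origin on a cart in front of the work surface, level with it; the furniture and walls round the work are solid. World frame = base frame: x ahead of the robot, y to its left, z up, the work surface at z = 0. Lengths are in mm, angles in rad, forces in N, time in s.
With the tool pointing down it reaches from about 350 to 875 mm from the base axis. Payload 4.2 kg.
Tool frame: the origin (TCP) lies midway between the tips of the shut fingers; the grasp point (between the pads) lies 19 mm behind it (arm.tcp_to_grasp is the distance from the TCP to the grasp point, in mm); z points along the fingers, y is the line along which they close (so a half turn about z gives the same grasp; the last joint's range is limited). The gripper opens to 85 mm and grips with 20 to 120 N. Pads are 22 mm wide; open, the fingers measure 114 mm over their backs; the gripper's body (76 mm by 85 mm) begins 54 mm behind the grasp point. The pads swing forward as they close: fully open they stand 13 mm farther back than shut.
Start: joints at [1.516, 0.385, 0.008, 0, -1.194, -0.259], TCP at [192.89, 594.469, 231.312] pointing down, gripper open.
Joint ranges: [-3.14, 3.14], [-1.21, 2.06], [-1.07, 1.41], [-3.16, 2.05], [-2.99, -0.16], [-3.1, 3.1]. Speed limits (rad/s): [2.79, 2.79, 3.14, 3.14, 3.14, 3.14].

## Interface

Orientations are given as a unit quaternion [x, y, z, w].
In Python, from bench import arm gives the robot as it stands.
- The arm moves only by the tool arm_command, never from a script. Its argument "rows" is a list of rows, each a list of 2 entries, a list of its own where there are three numbers: the shift along the tool's x, y, z as a fraction of full scale, then the turn, a rotation vector about the tool's x, y, z as a fraction of full scale. In form: [[[x, y, z], [wx, wy, wz]], ...]. A call has 1 to 5 rows; each row is the pose to reach, as a shift and turn from the pose commanded when the call began, along the tool's axes at that moment, turning the shorter way round; what a row does not reach only later rows make up. Full scale, the value 1, is 0.25 m for a shift and 180 degrees for a turn. A row lasts 1/10 s, in which the tool goes at most 50 mm and 8.59 degrees, less where a joint would pass 70% of its speed; a pose out of reach is approached as far as the arm can. A call with a number of a shift or a turn outside -1 to 1 is refused whole. A call with a gripper value outside its range is refused whole. "grip" is the opening, from 0 (shut) to 1 (fully open), set as the call begins (left out, the last holds). The fingers move at their own pace and stop on an object; the grip force is fixed at half the most. Time passes only in rows, so rows that repeat a pose let the fingers close. It gives the time, the measured TCP pose, the force, the opening and the grip force at its end, in the units of the state.
- arm.read_state(): the state, without advancing time (a new reading comes with each control period).
- arm.get_image(name): name is "scene" or "side" or "wrist"; returns (picture, depth): 420x560x3 uint8, blue, green, red; 420x560 float32, mm along the optical axis (not along the pixel's ray), 0 where there is no reading.
- arm.camera_info(name): a dict with "fx", "fy", "cx", "cy" (pixels), "extrinsics" (4x4, takes a point from camera to world coordinates). Camera axes: x right, y down, z forward; pixel columns grow to the right and rows downward; lengths in mm; the calibration is good to about 2 mm. A picture is of the moment at which its call begins: read the wrist's pose just before it. camera_info takes no time and is no camera call; for the wrist camera it gives the pose at the moment of the call.
- arm.job_done(): hands the job in; it is judged then, once.
Trained networks look in the newest picture that a camera, given by its name, has taken for a name from the list of things; names that differ only in an ending like _2 or _b are one class to them, and where a whole thing is asked for, a point or a joint stands for the part that bears it (a point fixed in the world has none). Each returns a list of dicts, best first, with "score" (0 to 1); they miss things now and then, are a little off and sometimes report something else, mostly with a low value. They report only what shows in the picture. A call takes as long as a camera call. They do not tell look-alikes from the thing itself.
- arm.spot_in(camera, query): "position" ([column, row] in pixels, amid what is visible of it).
The state is a dict: "clock": time; "joints": joint angles; "joint_vel": joint speeds; "joint_efforts": joint torques, N m; "position": TCP position; "ee_rot": TCP orientation; "contact_force": force on the tool from outside, world axes, zero at the start; "wrist_torque": the same for the moment, N m; "gripper_width": finger opening in mm; "grasp_force": force on a finger pad.
Only numpy, scipy, OpenCV 4.12 (cv2) and the standard library are available. Lean on these libraries where they do the work, as an engineer would, in place of code of your own. Each camera call takes 0.05 s, during which the arm holds its last target. There are 200 camera calls.

## Working session

There is one attempt and no reset: what is moved stays moved. The work goes in short steps, Python scripts to look and compute and a tool call to move; the robot and the scene stay as the last step left them, time stands still between calls to the robot, and variables do not carry over. Pictures are saved under pics/ and viewed, at most 10 in all, crops included, and the job is handed in when it is done.

Besides the shell and the picture viewer there is one more tool, called after "Emit:" as a command line: name --argument value ..., lists and objects as JSON in quotes. arm_command: Moves the arm, as the interface text tells. Shift numbers are shares of 0.25 m and turn numbers shares of 180 degrees, none past 1 either way. Its arguments: {"type":"object","properties":{"rows":{"type":"array","items":{"type":"array"}},"grip":{"type":"number"}},"required":["rows"]}

```bash
ls; mkdir -p pics; cat > h.py <<'E'
import numpy as np, cv2
from scipy.spatial.transform import Rotation as R
from bench import arm
def snap(n,f):
    ci=arm.camera_info(n); im,d=arm.get_image(n); cv2.imwrite('pics/'+f,im); return ci,im,d
def world(ci,d,u,v):
    z=d[int(v),int(u)]; p=np.array([(u-ci['cx'])/ci['fx']*z,(v-ci['cy'])/ci['fy']*z,z,1])
    return (np.array(ci['extrinsics'])@p)[:3]
def cloud(ci,d):
    v,u=np.indices(d.shape); P=np.stack([(u-ci['cx'])/ci['fx']*d,(v-ci['cy'])/ci['fy']*d,d,np.ones_like(d)],-1)
    W=(P@np.array(ci['extrinsics']).T)[...,:3]; W[d<=0]=np.nan; return W
E
python3 - <<'E'
from h import *
s=arm.read_state(); print(s)
for n in ('scene','side'):
    ci,im,d=snap(n,n+'0.png'); np.savez(n+'0.npz',im=im,d=d,**{k:ci[k] for k in ('fx','fy','cx','cy','extrinsics')})
    print(n,np.round(ci['extrinsics'],2).tolist(),ci['fx'])
    for q in ('ring_box','deposit_box','lid_front','key_head'):
        for r in arm.spot_in(n,q)[:4]: print(q,round(r['score'],2),np.round(r['position']),np.round(world(ci,d,*r['position'])))
a,b=cv2.imread('pics/scene0.png'),cv2.imread('pics/side0.png')
E
```

```text
pics
{'clock': 0.0, 'joints': array([ 1.51558743e+00,  3.85546602e-01,  6.61882638e-03, -4.87194832e-04,
       -1.19400799e+00, -2.58579889e-01]), 'joint_vel': array([ 0.00111485, -0.0002051 ,  0.00038479,  0.0008176 ,  0.00040658,
       -0.00052903]), 'joint_efforts': array([ 2.83327086e-05, -3.92292309e+01,  1.88400793e+01,  4.18634802e+00,
       -4.57404123e-03,  1.36331991e-06]), 'position': array([192.73188783, 593.92187418, 230.22661124]), 'ee_rot': array([ 9.87702664e-01, -1.56340178e-01, -1.16656262e-04,  1.08717635e-03]), 'contact_force': array([ 0.09561275,  0.19840957, -0.30149112]), 'wrist_torque': array([ 0.0019583 , -0.00800129, -0.04221419]), 'grasp_force': 0.0, 'gripper_width': 85.28242358685759}
scene [[-0.8, -0.26, 0.54, -89.41], [-0.6, 0.37, -0.71, 1021.03], [-0.02, -0.89, -0.45, 625.3], [0.0, 0.0, 0.0, 1.0]] 464.1451601135987
ring_box 0.81 [218. 269.] [527. 438.  39.]
ring_box 0.81 [258. 284.] [428. 424.  33.]
ring_box 0.39 [245. 189.] [622. 229. 126.]
deposit_box 0.7 [245. 188.] [623. 229. 127.]
lid_front 0.69 [241. 177.] [632. 232. 156.]
lid_front 0.17 [210. 317.] [468. 530.   1.]
side [[-0.99, -0.06, 0.1, 442.61], [-0.12, 0.6, -0.79, 1095.83], [-0.01, -0.79, -0.61, 820.32], [0.0, 0.0, 0.0, 1.0]] 400.13931051674655
ring_box 0.84 [316. 294.] [443. 419.  37.]
ring_box 0.61 [277. 294.] [539. 430.  39.]
ring_box 0.54 [232. 309.] [644. 481.  30.]
deposit_box 0.74 [287. 229.] [546. 138.   7.]
deposit_box 0.24 [329. 174.] [ 420. -175.   25.]
lid_front 0.96 [253. 199.] [638. 186. 153.]
key_head 0.63 [236. 197.] [671. 238. 194.]
```

View pics/scene0.png

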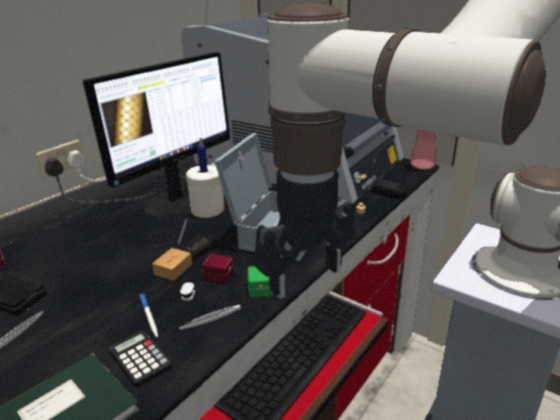

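View pics/side0.png

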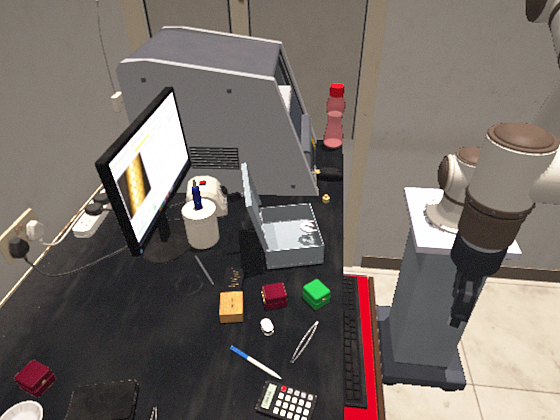

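The side view shows the dark-red ring box at (274,294), the green decoy at (316,293), the wood block at (231,307), and the open deposit box at about (290,235) with its lid up at the left. The scene view agrees, with the ring box at (218,269).

```bash
python3 - <<'E'
from h import *
def load(n):
    f=np.load(n+'0.npz'); return {k:f[k] for k in ('fx','fy','cx','cy','extrinsics')},f['im'],f['d']
for n in('side','scene'):
    ci,im,d=load(n); W=cloud(ci,d)
    x,y,z=W[...,0],W[...,1],W[...,2]
    b,g,r=[im[...,i].astype(int) for i in range(3)]
    m=(r>50)&(r>2*g)&(r>1.6*b)&(abs(x-535)<70)&(abs(y-433)<60)&(z>8)
    P=W[m]; t=P[P[:,2]>np.nanpercentile(P[:,2],90)-5]
    print(n,'red',len(P),'z',np.percentile(P[:,2],[5,50,95]).round(),'top rect',cv2.minAreaRect(t[:,:2].astype(np.float32)), 'all',cv2.minAreaRect(P[:,:2].astype(np.float32)))
    # surroundings: heights
    m=(x>430)&(x<720)&(y>60)&(y<340)&(z>66)&(z<77)
    P=W[m]; print('rim',len(P),cv2.minAreaRect(P[:,:2].astype(np.float32)),P[:,:2].min(0),P[:,:2].max(0))
    m=(x>560)&(x<760)&(y>60)&(y<360)&(z>95)&(z<260); P=W[m]
    for k in range(4):
        c=P.mean(0); u,s,vt=np.linalg.svd(P-c,full_matrices=False); nrm=vt[2]; P=P[abs((P-c)@nrm)<(25,12,7,5)[k]]
    print('lid n',nrm.round(3),'c',c.round(),len(P),'ylim',P[:,1].min(),P[:,1].max(),P[:,2].max())
E
```

```text
side red 482 z [13. 39. 43.] top rect ((547.7799682617188, 420.9823913574219), (53.141685485839844, 51.05706024169922), 19.350191116333008) all ((546.90869140625, 421.34698486328125), (56.97354507446289, 52.310882568359375), 19.376991271972656)
rim 276 ((531.7770385742188, 194.19125366210938), (165.3913116455078, 209.80751037597656), 14.516135215759277) [430.60513002  78.58164465] [634.95555027 316.4567297 ]
lid n [ 0.945  0.245 -0.217] c [630. 259. 211.] 318 ylim 120.18830389160416 326.16012854699045 235.90998092421876
scene red 450 z [20. 42. 45.] top rect ((548.7520751953125, 418.7068176269531), (54.07733154296875, 50.342533111572266), 17.380550384521484) all ((547.912841796875, 419.2496337890625), (55.35490417480469, 51.87995529174805), 17.38055419921875)
rim 262 ((592.4360961914062, 210.70565795898438), (60.66334915161133, 204.8228759765625), 16.026575088500977) [535.00915096 113.52988425] [639.84133165 315.93122328]
lid n [ 0.938  0.253 -0.238] c [636. 223. 166.] 2281 ylim 112.76242789870093 324.57531660838924 236.27705187542324
```

```bash
cat >> h.py <<'E'
import json,os
C='cmd.json'
def cmd():
    if os.path.exists(C):
        p,y=json.load(open(C)); return np.array(p),y
    return np.array([192.89,594.469,231.312]),-17.99
def axes(yaw):
    c,s=np.cos(np.radians(yaw)),np.sin(np.radians(yaw)); return np.array([[c,s,0],[s,-c,0],[0,0,-1]]).T
def plan(*wps):
    """wps: (x,y,z,yawdeg) list; prints rows from commanded pose, saves last as commanded"""
    p,y=cmd(); A=axes(y); rows=[]
    for w in wps:
        sh=np.round(A.T@(np.array(w[:3])-p)/250,4); t=round(-(w[3]-y)/180,4)
        rows.append([sh.tolist(),[0,0,t]])
    print(json.dumps(rows)); 
    json.dump([(p+A@(sh*250)).tolist(),y-t*180],open(C,'w'))
def lin(n,w):
    p,y=cmd(); w=np.array(w,float); s=np.r_[p,y]
    return [s+(w-s)*(i+1)/n for i in range(n)]
BC=np.array([532,194.]); BY=14.7
def box(x,y):
    c,s=np.cos(np.radians(BY)),np.sin(np.radians(BY)); return BC+[c*x-s*y,s*x+c*y]
E
python3 - <<'E'
from h import *
f=np.load('side0.npz'); W=cloud(f,f['d'])
P=W[(abs(W[...,0]-560)<160)&(W[...,1]>330)&(W[...,1]<520)&(W[...,2]>7)]
H=np.zeros((10,17),int)
for x,y,z in P: H[int((y-330)//20),int((x-400)//20)]=max(H[int((y-330)//20),int((x-400)//20)],z)
print('x 400..720 cols, y 330.. rows');print(H)
c=arm.camera_info('wrist'); T=np.array(c['extrinsics']); s=arm.read_state()
Rt=R.from_quat(s['ee_rot']).as_matrix(); print('cam in tool',(Rt.T@(T[:3,3]-s['position'])).round(),(Rt.T@T[:3,:3]).round(2).tolist())
plan((375,505,231,0)); plan((548,420,225,18))
E
```

```text
x 400..720 cols, y 330.. rows
[[ 0  0  0  0  0  0  0  0  0  0  0  0 18 20 18  0  0]
 [ 0  0  0  0  0  0  0  0  0  0  0  0 18 19 18  0  0]
 [37 43 44 41  0  0  0  0  0  0  0 15 18 19 18  0  0]
 [44 43 42 42  0  0 42 43 42 22  0 16 18 19 17  0  0]
 [41 42 42 39  0 40 43 44 42 23  0 32 32 31 16  0  0]
 [ 0 41 42  0  0 42 43 42 42  0  0 34 35 34 33  0  0]
 [ 0  0  0  0  0  0  0 30 37  0  0 33 34 34  0  0  0]
 [ 0  8  0  0  0  0  0  0  0  0 33 35 35 34  0  0  0]
 [ 0  0  9  0  0  0 16 18 19  0 33 33 34 32  0  0  0]
 [ 0  0  7  0  0  0 16 21 18  0  0  0  0  0  0  0  0]]
cam in tool [  77.   -0. -143.] [[-0.0, -0.96, -0.3], [1.0, -0.0, 0.0], [-0.0, -0.3, 0.96]]
[[[0.8034, 0.1154, 0.0012], [0, 0, -0.0999]]]
[[[0.692, 0.3399, 0.024], [0, 0, -0.1]]]
```

```bash
rm cmd.json; python3 - <<'E'
from h import *
plan((375,505,245,-58)); plan((520,435,245,-98)); plan((548,420,225,-138)); plan((548,420,205,-162))
E
```

```text
[[[0.8034, 0.1154, -0.0548], [0, 0, 0.2223]]]
[[[0.5448, -0.3435, 0.0], [0, 0, 0.2222]]]
[[[0.0438, -0.1192, 0.08], [0, 0, 0.2222]]]
[[[-0.0, -0.0, 0.08], [0, 0, 0.1334]]]
```

Emit:
arm_command --rows '[[[0.8034,0.1154,-0.0548],[0,0,0.2223]],[[0.8034,0.1154,-0.0548],[0,0,0.2223]],[[0.8034,0.1154,-0.0548],[0,0,0.2223]],[[0.8034,0.1154,-0.0548],[0,0,0.2223]],[[0.8034,0.1154,-0.0548],[0,0,0.2223]]]' --grip 1

```text
clock: 1.0
position: [379.4, 502.4, 245.5]
ee_rot: [0.872, -0.49, 0.0, -0.0]
contact_force: [0.5, 1.4, -0.2]
gripper_width: 85.5
grasp_force: 0.0
```

Emit:
arm_command --rows '[[[0.5448,-0.3435,0.0],[0,0,0.2222]],[[0.5448,-0.3435,0.0],[0,0,0.2222]],[[0.5448,-0.3435,0.0],[0,0,0.2222]],[[0.5448,-0.3435,0.0],[0,0,0.2222]],[[0.5448,-0.3435,0.0],[0,0,0.2222]]]'

```text
clock: 1.5
position: [522.3, 433.3, 244.3]
ee_rot: [-0.653, 0.758, -0.0, -0.0]
contact_force: [-0.2, 0.1, -0.8]
gripper_width: 85.1
grasp_force: 0.0
```

Emit:
arm_command --rows '[[[0.0438,-0.1192,0.08],[0,0,0.2222]],[[0.0438,-0.1192,0.08],[0,0,0.2222]],[[0.0438,-0.1192,0.08],[0,0,0.2222]],[[0.0438,-0.1192,0.08],[0,0,0.2222]],[[0.0438,-0.1192,0.08],[0,0,0.2222]]]'

```text
clock: 2.0
position: [548.1, 419.9, 224.8]
ee_rot: [-0.356, 0.934, -0.0, -0.0]
contact_force: [-0.4, -0.0, 0.8]
gripper_width: 85.4
grasp_force: 0.0
```

Emit:
arm_command --rows '[[[0,0,0.08],[0,0,0.1334]],[[0,0,0.08],[0,0,0.1334]],[[0,0,0.08],[0,0,0.1334]],[[0,0,0.08],[0,0,0.1334]],[[0,0,0.08],[0,0,0.1334]]]'

```text
clock: 2.5
position: [548.0, 420.1, 205.1]
ee_rot: [-0.158, 0.987, 0.0, 0.0]
contact_force: [0.6, 0.7, 0.2]
gripper_width: 85.8
grasp_force: 0.0
```

```bash
python3 - <<'E'
from h import *
s=arm.read_state(); print(s['clock'],s['joints'].round(3),s['position'].round(1),axes(-162).round(2)[:,0],R.from_quat(s['ee_rot']).as_matrix().round(3)[:,0])
print(cmd())
ci,im,d=snap('wrist','w1.png'); W=cloud(ci,d)
b,g,r=[im[...,i].astype(int) for i in range(3)]
z=W[...,2]; m=(r>50)&(r>2*g)&(r>1.6*b)&(z>8)&(abs(W[...,0]-548)<60)&(abs(W[...,1]-420)<60)
P=W[m]; print(len(P),np.percentile(P[:,2],[5,50,95]),cv2.minAreaRect(P[P[:,2]>36][:,:2].astype(np.float32)),cv2.minAreaRect(P[:,:2].astype(np.float32)))
E
```

```text
2.5 [ 0.888  0.513  0.15  -0.    -1.207 -2.142] [548.  420.1 205.1] [-0.95 -0.31  0.  ] [-0.95  -0.311 -0.   ]
(array([547.99246959, 419.99849033, 205.012     ]), -162.008)
3877 [31.60442315 42.26870314 43.59283946] ((551.2197875976562, 416.9552307128906), (55.14365005493164, 49.70243453979492), 19.172189712524414) ((550.9828491210938, 416.48046875), (55.90880584716797, 50.479427337646484), 19.092737197875977)
```

View pics/w1.png

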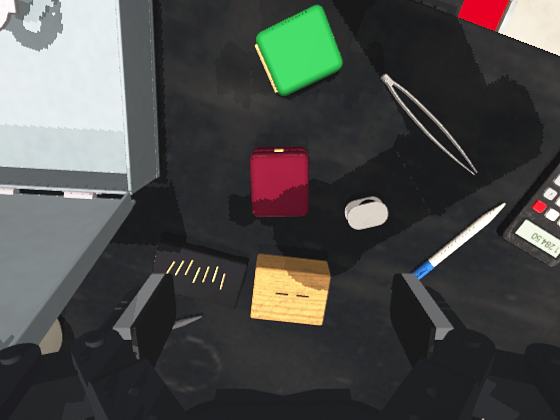

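The wrist view shows the ring box at (280,182), with the wood block below it, the touchstone to its lower left and the loupe at (367,212) on its right. I'll use a narrower opening so the fingers clear the loupe.

```bash
python3 - <<'E'
from h import *
plan((551,417,70,-161)); plan(*lin(4,(551,417,4,-161)))
E
```

```text
[[[-0.0077, -0.0151, 0.54], [0, 0, -0.0056]]]
[[[-0.0, -0.0, 0.066], [0, 0, -0.0]], [[-0.0, -0.0, 0.132], [0, 0, -0.0]], [[-0.0, -0.0, 0.198], [0, 0, -0.0]], [[-0.0, -0.0, 0.264], [0, 0, -0.0]]]
```

Emit:
arm_command --rows '[[[-0.0077,-0.0151,0.2],[0,0,-0.0056]],[[-0.0077,-0.0151,0.4],[0,0,-0.0056]],[[-0.0077,-0.0151,0.54],[0,0,-0.0056]],[[-0.0077,-0.0151,0.54],[0,0,-0.0056]],[[-0.0077,-0.0151,0.54],[0,0,-0.0056]]]' --grip 0.8

```text
clock: 3.05
position: [551.7, 417.4, 70.7]
ee_rot: [-0.166, 0.986, -0.0, 0.0]
contact_force: [-0.4, 0.6, 0.6]
gripper_width: 68.5
grasp_force: 0.0
```

Emit:
arm_command --rows '[[[0,0,0.066],[0,0,0]],[[0,0,0.132],[0,0,0]],[[0,0,0.198],[0,0,0]],[[0,0,0.264],[0,0,0]],[[0,0,0.264],[0,0,0]]]'

```text
clock: 3.55
position: [551.5, 417.6, 5.1]
ee_rot: [-0.165, 0.986, 0.0, 0.0]
contact_force: [-0.4, -0.7, 0.5]
gripper_width: 68.2
grasp_force: 0.0
```

Emit:
arm_command --rows '[[[0,0,0],[0,0,0]],[[0,0,0],[0,0,0]],[[0,0,0],[0,0,0]],[[0,0,0],[0,0,0]],[[0,0,0],[0,0,0]]]' --grip 0.4

```text
clock: 4.05
position: [552.6, 418.8, 7.4]
ee_rot: [-0.166, 0.986, 0.002, 0.002]
contact_force: [-0.7, 0.6, 7.2]
gripper_width: 50.2
grasp_force: 64.6
```

```bash
python3 - <<'E'
from h import *
plan((551,417,150,-161)); 
x,y=box(15,0); plan((x,y,190,BY-180)) if 0 else None
p=box(10,40); plan((p[0],p[1],190,BY-180))
E
```

```text
[[[-0.0, -0.0, -0.584], [0, 0, -0.0]]]
[[[0.3103, -0.6621, -0.16], [0, 0, 0.0239]]]
```

Emit:
arm_command --rows '[[[0,0,-0.05],[0,0,0]],[[0,0,-0.2],[0,0,0]],[[0,0,-0.4],[0,0,0]],[[0,0,-0.584],[0,0,0]],[[0,0,-0.584],[0,0,0]]]'

```text
clock: 4.55
position: [554.6, 419.9, 160.5]
ee_rot: [-0.166, 0.986, 0.005, 0.007]
contact_force: [-0.3, -0.3, -0.2]
gripper_width: 50.5
grasp_force: 63.8
```

Emit:
arm_command --rows '[[[0.05,-0.12,-0.04],[0,0,0.005]],[[0.13,-0.28,-0.08],[0,0,0.01]],[[0.21,-0.45,-0.12],[0,0,0.02]],[[0.3103,-0.6621,-0.16],[0,0,0.0239]],[[0.3103,-0.6621,-0.16],[0,0,0.0239]]]'

```text
clock: 5.05
position: [530.7, 231.2, 192.3]
ee_rot: [-0.126, 0.992, 0.0, 0.001]
contact_force: [0.9, -0.5, -0.5]
gripper_width: 50.3
grasp_force: 63.8
```

```bash
python3 - <<'E'
from h import *
s=arm.read_state(); print(s['clock'],s['joints'].round(3),s['position'].round(1),s['gripper_width'],s['grasp_force'])
ci,im,d=snap('wrist','w2.png'); W=cloud(ci,d); np.savez('w2.npz',W=W,im=im)
ci,im,d=snap('side','s2.png'); W2=cloud(ci,d)
for W in (W,W2):
    z=W[...,2]; m=(z>66)&(z<77)&(W[...,0]>400)&(W[...,0]<700)&(W[...,1]>50)&(W[...,1]<340); P=W[m]
    print(len(P),cv2.minAreaRect(P[:,:2].astype(np.float32)))
E
```

```text
5.05 [ 0.69   0.337 -0.167 -0.    -1.065 -2.008] [530.7 231.2 192.3] 50.332078165226505 63.81000995635986
4923 ((537.535888671875, 191.09849548339844), (165.37384033203125, 202.759521484375), 14.817911148071289)
249 ((531.9080810546875, 195.13186645507812), (165.11395263671875, 204.86370849609375), 14.728635787963867)
```

View pics/w2.png

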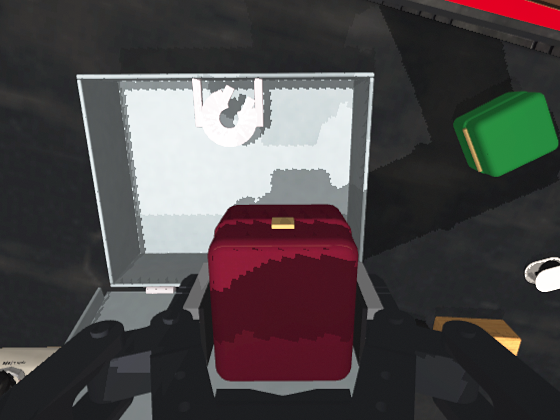

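```bash
sed -i 's/^BC=.*/BC=np.array([535,193.]); BY=14.8/' h.py; python3 - <<'E'
from h import *
p=box(24,0); plan((p[0],p[1],125,BY-180)); plan(*lin(4,(p[0],p[1],25,BY-180)));plan((p[0],p[1],16,BY-180))
E
```

```text
[[[-0.0666, -0.1668, 0.26], [0, 0, -0.0006]]]
[[[0.0, 0.0, 0.1], [0, 0, 0.0]], [[0.0, 0.0, 0.2], [0, 0, 0.0]], [[0.0, 0.0, 0.3], [0, 0, 0.0]], [[0.0, 0.0, 0.4], [0, 0, 0.0]]]
[[[0.0, 0.0, 0.036], [0, 0, 0.0]]]
```

Emit:
arm_command --rows '[[[-0.033,-0.083,0.1],[0,0,0]],[[-0.0666,-0.1668,0.2],[0,0,-0.0006]],[[-0.0666,-0.1668,0.26],[0,0,-0.0006]],[[-0.0666,-0.1668,0.26],[0,0,-0.0006]],[[-0.0666,-0.1668,0.26],[0,0,-0.0006]]]'

```text
clock: 5.65
position: [558.7, 200.4, 125.0]
ee_rot: [-0.13, 0.992, -0.0, 0.0]
contact_force: [0.5, 0.1, -0.2]
gripper_width: 50.0
grasp_force: 63.8
```

Emit:
arm_command --rows '[[[0,0,0.1],[0,0,0]],[[0,0,0.2],[0,0,0]],[[0,0,0.3],[0,0,0]],[[0,0,0.4],[0,0,0]],[[0,0,0.4],[0,0,0]]]'

```text
clock: 6.15
position: [556.8, 199.4, 23.0]
ee_rot: [-0.129, 0.992, -0.001, -0.002]
contact_force: [0.2, -0.2, -0.4]
gripper_width: 50.3
grasp_force: 63.8
```

Emit:
arm_command --rows '[[[0,0,0.01],[0,0,0]],[[0,0,0.02],[0,0,0]],[[0,0,0.036],[0,0,0]],[[0,0,0.036],[0,0,0]],[[0,0,0.036],[0,0,0]]]'

```text
clock: 6.65
position: [558.5, 199.3, 16.5]
ee_rot: [-0.129, 0.992, 0.0, 0.0]
contact_force: [0.2, -0.1, -0.4]
gripper_width: 50.4
grasp_force: 63.8
```

Emit:
arm_command --rows '[[[0,0,0.004],[0,0,0]],[[0,0,0.008],[0,0,0]],[[0,0,0.012],[0,0,0]],[[0,0,0.012],[0,0,0]]]'

```text
clock: 7.05
position: [558.5, 199.2, 14.3]
ee_rot: [-0.129, 0.992, -0.0, 0.0]
contact_force: [-3.6, -1.5, 6.9]
gripper_width: 50.2
grasp_force: 64.6
```

Emit:
arm_command --rows '[[[0,0,0],[0,0,0]],[[0,0,0],[0,0,0]],[[0,0,0],[0,0,0]],[[0,0,0],[0,0,0]]]' --grip 0.85

```text
clock: 7.45
position: [558.2, 199.1, 12.8]
ee_rot: [-0.129, 0.992, -0.0, -0.0]
contact_force: [-0.4, -0.3, -0.2]
gripper_width: 72.5
grasp_force: 0.0
```

Emit:
arm_command --rows '[[[0,0,-0.1],[0,0,0]],[[0,0,-0.25],[0,0,0]],[[0,0,-0.42],[0,0,0]],[[0,0,-0.6],[0,0,0]],[[0,0,-0.748],[0,0,0]]]'

```text
clock: 7.95
position: [558.6, 199.3, 202.7]
ee_rot: [-0.129, 0.992, 0.0, 0.001]
contact_force: [0.3, 0.1, -0.5]
gripper_width: 72.5
grasp_force: 0.0
```

```bash
python3 - <<'E'
from h import *
json.dump([[558.2,199.1,200.0],-165.2],open(C,'w'))
s=arm.read_state(); print(s['position'].round(1),s['contact_force'].round(1))
ci,im,d=snap('wrist','w3.png'); W=cloud(ci,d)
b,g,r=[im[...,i].astype(int) for i in range(3)]; z=W[...,2]
m=(r>50)&(r>2*g)&(r>1.6*b)&(z>35)&(z<70); P=W[m]
print(len(P),np.percentile(P[:,2],[5,50,95]),cv2.minAreaRect(P[P[:,2]>44][:,:2].astype(np.float32)))
m=(z>66)&(z<77)&(W[...,0]>400)&(W[...,0]<700)&(W[...,1]>50)&(W[...,1]<320); P=W[m]
print(len(P),cv2.minAreaRect(P[:,:2].astype(np.float32)))
E
```

```text
[558.6 199.3 202.7] [ 0.3  0.1 -0.5]
3835 [46.82309426 49.33211856 50.54333997] ((556.6804809570312, 198.1645050048828), (53.94295120239258, 48.894187927246094), 15.116693496704102)
6721 ((537.3125, 192.5323944091797), (164.6983184814453, 204.96670532226562), 14.82003116607666)
```

View pics/w3.png

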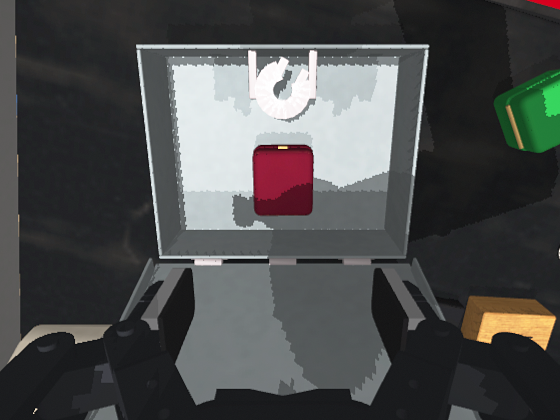

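The ring box stands upright on the floor at (283,180), clear of the C-shaped keeper at (284,88). Next I'll check the space behind the lid and plan the closing arc.

```bash
sed -i 's/^BC=.*/BC=np.array([537,193.3]); BY=14.8/' h.py; python3 - <<'E'
from h import *
c,s=np.cos(np.radians(BY)),np.sin(np.radians(BY))
for n in('side','scene'):
    f=np.load(n+'0.npz'); W=cloud(f,f['d']); d=W[...,:2]-BC; bx=d@[c,s]; by=d@[-s,c]; z=W[...,2]
    m=(bx>95)&(bx<330)&(abs(by)<220)&(z>60)
    for a in range(100,330,40):
        print(n,a,[(b,int(np.nanmax(z[m&(abs(bx-a-20)<20)&(abs(by-b)<30)],initial=0))) for b in range(-180,181,60)])
Y=BY-180
def P(bx,z,by=65): return (*box(bx,by),z,Y)
plan(P(60,275)); plan(P(165,275)); plan(P(165,212))
def arc(t):
    t=np.radians(t)
    if t>np.pi/2: return P(83-166*np.cos(t)+14-3,72+166*np.sin(t)-20)
    return P(83-145*np.cos(t)+3*np.sin(t)+11-2*np.sin(t),72+145*np.sin(t)+3*np.cos(t)-2*np.cos(t))
T=[110,105,100,95,90, 86,81,76,71,66, 61,56,51,46,41, 36,31,26,21,16, 12,8,4,2,0]
for i in range(0,25,5): plan(*[arc(t) for t in T[i:i+5]])
E
```

```text
side 100 [(-180, 0), (-120, 234), (-60, 235), (0, 235), (60, 236), (120, 235), (180, 0)]
side 140 [(-180, 71), (-120, 0), (-60, 0), (0, 205), (60, 0), (120, 0), (180, 0)]
side 180 [(-180, 102), (-120, 87), (-60, 122), (0, 115), (60, 0), (120, 0), (180, 0)]
side 220 [(-180, 115), (-120, 123), (-60, 219), (0, 123), (60, 0), (120, 0), (180, 0)]
side 260 [(-180, 221), (-120, 120), (-60, 194), (0, 124), (60, 0), (120, 0), (180, 0)]
side 300 [(-180, 406), (-120, 406), (-60, 228), (0, 0), (60, 0), (120, 0), (180, 0)]
scene 100 [(-180, 0), (-120, 235), (-60, 237), (0, 237), (60, 238), (120, 236), (180, 0)]
scene 140 [(-180, 0), (-120, 0), (-60, 0), (0, 0), (60, 0), (120, 0), (180, 0)]
scene 180 [(-180, 0), (-120, 0), (-60, 124), (0, 119), (60, 0), (120, 0), (180, 0)]
scene 220 [(-180, 0), (-120, 124), (-60, 221), (0, 124), (60, 0), (120, 0), (180, 0)]
scene 260 [(-180, 173), (-120, 124), (-60, 220), (0, 124), (60, 0), (120, 0), (180, 0)]
scene 300 [(-180, 408), (-120, 406), (-60, 163), (0, 0), (60, 0), (120, 0), (180, 0)]
[[[-0.1521, 0.2592, -0.3], [0, 0, -0.0]]]
[[[-0.42, 0.0, 0.0], [0, 0, 
[... 317 characters left out ...]
 [[0.1404, 0.0, 0.0163], [0, 0, -0.0]], [[0.1891, 0.0, 0.0303], [0, 0, -0.0]], [[0.2363, 0.0, 0.0485], [0, 0, -0.0]]]
[[[0.0454, 0.0, 0.0223], [0, 0, -0.0]], [[0.0887, 0.0, 0.0484], [0, 0, -0.0]], [[0.1296, 0.0, 0.0782], [0, 0, -0.0]], [[0.1677, 0.0, 0.1115], [0, 0, -0.0]], [[0.2028, 0.0, 0.148], [0, 0, -0.0]]]
[[[0.0318, 0.0, 0.0393], [0, 0, -0.0]], [[0.06, 0.0, 0.0813], [0, 0, -0.0]], [[0.0845, 0.0, 0.1256], [0, 0, -0.0]], [[0.105, 0.0, 0.1719], [0, 0, -0.0]], [[0.1213, 0.0, 0.2198], [0, 0, -0.0]]]
[[[0.0101, 0.0, 0.0392], [0, 0, -0.0]], [[0.0174, 0.0, 0.079], [0, 0, -0.0]], [[0.0219, 0.0, 0.1193], [0, 0, -0.0]], [[0.0231, 0.0, 0.1395], [0, 0, -0.0]], [[0.0236, 0.0, 0.1597], [0, 0, -0.0]]]
```

Emit:
arm_command --rows '[[[-0.05,0.1,-0.15],[0,0,0]],[[-0.1521,0.2592,-0.3],[0,0,0]],[[-0.1521,0.2592,-0.3],[0,0,0]],[[-0.1521,0.2592,-0.3],[0,0,0]]]' --grip 0

```text
clock: 8.4
position: [578.8, 272.9, 275.2]
ee_rot: [-0.13, 0.992, 0.001, 0.001]
contact_force: [0.4, -0.3, -0.7]
gripper_width: 14.5
grasp_force: 0.0
```

Emit:
arm_command --rows '[[[-0.15,0,0],[0,0,0]],[[-0.3,0,0],[0,0,0]],[[-0.42,0,0],[0,0,0]],[[-0.42,0,0],[0,0,0]]]'

```text
clock: 8.8
position: [681.4, 297.2, 269.2]
ee_rot: [-0.128, 0.992, -0.001, -0.003]
contact_force: [-0.3, -0.1, -0.7]
gripper_width: -0.2
grasp_force: 0.0
```

Emit:
arm_command --rows '[[[0,0,0.1],[0,0,0]],[[0,0,0.2],[0,0,0]],[[0,0,0.252],[0,0,0]],[[0,0,0.252],[0,0,0]]]'

```text
clock: 9.2
position: [678.1, 297.0, 208.5]
ee_rot: [-0.129, 0.992, -0.001, -0.003]
contact_force: [-0.9, 1.2, 0.0]
gripper_width: 0.4
grasp_force: 0.0
```

Emit:
arm_command --rows '[[[0.0569,0.0,0.016],[0,0,0]],[[0.1122,0.0,-0.0014],[0,0,0]],[[0.1687,0.0,-0.0139],[0,0,0]],[[0.2261,0.0,-0.0215],[0,0,0]],[[0.28,0.0,-0.02],[0,0,0]]]'

```text
clock: 9.7
position: [613.8, 280.8, 220.0]
ee_rot: [-0.129, 0.992, 0.001, 0.004]
contact_force: [2.8, 1.0, 3.4]
gripper_width: 0.2
grasp_force: 1.8
```

Contact force is about 3 N, so the lid is moving. I'll continue the arc.

Emit:
arm_command --rows '[[[0.0405,0.0,0.0011],[0,0,0]],[[0.0908,0.0,0.0065],[0,0,0]],[[0.1404,0.0,0.0163],[0,0,0]],[[0.1891,0.0,0.0303],[0,0,0]],[[0.2363,0.0,0.0485],[0,0,0]]]'

```text
clock: 10.2
position: [556.0, 265.9, 207.4]
ee_rot: [-0.129, 0.992, 0.001, 0.003]
contact_force: [1.8, 0.6, 2.7]
gripper_width: -0.2
grasp_force: 1.5
```

Emit:
arm_command --rows '[[[0.0454,0.0,0.0223],[0,0,0]],[[0.0887,0.0,0.0484],[0,0,0]],[[0.1296,0.0,0.0782],[0,0,0]],[[0.1677,0.0,0.1115],[0,0,0]],[[0.2028,0.0,0.148],[0,0,0]]]'

```text
clock: 10.7
position: [506.2, 252.6, 169.5]
ee_rot: [-0.129, 0.992, 0.001, 0.001]
contact_force: [-0.7, 0.2, 3.1]
gripper_width: 0.3
grasp_force: 1.1
```

Emit:
arm_command --rows '[[[0.0318,0.0,0.0393],[0,0,0]],[[0.06,0.0,0.0813],[0,0,0]],[[0.0845,0.0,0.1256],[0,0,0]],[[0.105,0.0,0.1719],[0,0,0]],[[0.1213,0.0,0.2198],[0,0,0]]]'

```text
clock: 11.2
position: [476.4, 244.6, 113.7]
ee_rot: [-0.129, 0.992, 0.0, 0.0]
contact_force: [-0.0, 0.6, 2.4]
gripper_width: 0.0
grasp_force: 0.8
```

Emit:
arm_command --rows '[[[0.0101,0.0,0.0392],[0,0,0]],[[0.0174,0.0,0.079],[0,0,0]],[[0.0219,0.0,0.1193],[0,0,0]],[[0.0231,0.0,0.1395],[0,0,0]],[[0.0236,0.0,0.1597],[0,0,0]]]'

```text
clock: 11.7
position: [471.1, 243.0, 74.7]
ee_rot: [-0.13, 0.992, -0.001, -0.001]
contact_force: [-15.7, -1.6, 41.8]
gripper_width: 0.0
grasp_force: 20.7
```

Emit:
arm_command --rows '[[[0,0,0.004],[0,0,0]],[[0,0,0.004],[0,0,0]],[[0,0,0],[0,0,0]]]'

```text
clock: 12.0
position: [471.0, 243.0, 75.0]
ee_rot: [-0.129, 0.992, -0.0, 0.0]
contact_force: [-5.5, -1.5, 9.7]
gripper_width: -0.1
grasp_force: 4.6
```

```bash
python3 - <<'E'
from h import *
p=box(-50,0); Y=BY-180
q,_=cmd(); print(q)
plan((q[0],q[1],230,Y)); 
for k in (40,80,120,160): plan((*p,230,Y+k))
plan((*p,230,BY))
E
```

```text
[471.0931781 243.1090014  73.       ]
[[[0.0, 0.0, -0.628], [0, 0, -0.0]]]
[[[-0.004, -0.26, 0.0], [0, 0, -0.2222]]]
[[[-0.0, 0.0, 0.0], [0, 0, -0.2222]]]
[[[-0.0, 0.0, 0.0], [0, 0, -0.2223]]]
[[[-0.0, -0.0, 0.0], [0, 0, -0.2222]]]
[[[-0.0, -0.0, 0.0], [0, 0, -0.1111]]]
```

Emit:
arm_command --rows '[[[0,0,-0.1],[0,0,0]],[[0,0,-0.3],[0,0,0]],[[0,0,-0.5],[0,0,0]],[[0,0,-0.628],[0,0,0]],[[0,0,-0.628],[0,0,0]]]' --grip 0

```text
clock: 12.5
position: [474.0, 245.0, 235.8]
ee_rot: [-0.129, 0.992, 0.003, 0.006]
contact_force: [-0.6, 0.3, 0.2]
gripper_width: 0.2
grasp_force: 0.0
```

Emit:
arm_command --rows '[[[-0.004,-0.13,0],[0,0,-0.0444]],[[-0.004,-0.26,0],[0,0,-0.0889]],[[-0.004,-0.26,0],[0,0,-0.1333]],[[-0.004,-0.26,0],[0,0,-0.1778]],[[-0.004,-0.26,0],[0,0,-0.2222]]]'

```text
clock: 13.0
position: [488.7, 180.1, 228.8]
ee_rot: [-0.462, 0.887, 0.0, -0.001]
contact_force: [1.0, 0.2, -0.6]
gripper_width: 0.2
grasp_force: 0.0
```

Emit:
arm_command --rows '[[[0,0,0],[0,0,-0.0444]],[[0,0,0],[0,0,-0.0889]],[[0,0,0],[0,0,-0.1333]],[[0,0,0],[0,0,-0.1778]],[[0,0,0],[0,0,-0.2222]]]'

```text
clock: 13.5
position: [488.6, 180.4, 228.7]
ee_rot: [0.738, -0.675, -0.0, 0.001]
contact_force: [-0.2, 1.1, 0.2]
gripper_width: -0.1
grasp_force: 0.0
```

Emit:
arm_command --rows '[[[0,0,0],[0,0,-0.0444]],[[0,0,0],[0,0,-0.0889]],[[0,0,0],[0,0,-0.1333]],[[0,0,0],[0,0,-0.1778]],[[0,0,0],[0,0,-0.2223]]]'

```text
clock: 14.0
position: [488.6, 180.4, 228.7]
ee_rot: [0.924, -0.382, -0.001, 0.001]
contact_force: [-0.1, -0.5, 0.2]
gripper_width: 0.2
grasp_force: 0.0
```

Emit:
arm_command --rows '[[[0,0,0],[0,0,-0.0444]],[[0,0,0],[0,0,-0.0889]],[[0,0,0],[0,0,-0.1333]],[[0,0,0],[0,0,-0.1778]],[[0,0,0],[0,0,-0.2222]]]'

```text
clock: 14.5
position: [488.6, 180.4, 228.7]
ee_rot: [0.999, -0.042, -0.001, 0.0]
contact_force: [0.3, -0.0, -0.6]
gripper_width: -0.1
grasp_force: 0.0
```

Emit:
arm_command --rows '[[[0,0,0],[0,0,-0.0444]],[[0,0,0],[0,0,-0.0889]],[[0,0,0],[0,0,-0.1111]],[[0,0,0],[0,0,-0.1111]],[[0,0,0],[0,0,-0.1111]]]' --grip 0.6

```text
clock: 15.0
position: [488.6, 180.5, 229.2]
ee_rot: [0.992, 0.128, -0.001, 0.0]
contact_force: [-0.8, -0.1, 0.4]
gripper_width: 51.7
grasp_force: 0.0
```

```bash
python3 - <<'E'
from h import *
s=arm.read_state(); print(s['clock'],s['joints'].round(2),s['position'].round(1),R.from_quat(s['ee_rot']).as_matrix()[:,0].round(3),axes(BY)[:,0].round(3),cmd())
ci,im,d=snap('wrist','w4.png'); W=cloud(ci,d); z=W[...,2]
for r in arm.spot_in('wrist','key_head')[:3]: print(r['score'],r['position'],world(ci,d,*r['position']).round(1))
k=box(-50,0); print(k)
m=(z>100)&(z<132)&(np.hypot(W[...,0]-k[0],W[...,1]-k[1])<35); P=W[m]
print(len(P),np.percentile(P[:,2],[5,50,95]),cv2.minAreaRect(P[:,:2].astype(np.float32)))
t=P[P[:,2]>120]; print(len(t),t.mean(0),cv2.minAreaRect(t[:,:2].astype(np.float32)))
c,s=np.cos(np.radians(BY)),np.sin(np.radians(BY)); dd=W[...,:2]-BC; bx=dd@[c,s]; by=dd@[-s,c]
m=(z>65)&(z<82)&(abs(bx)<110)&(abs(by)<130); P=W[m]; print('lid',np.median(P[:,2]),cv2.minAreaRect(P[:,:2].astype(np.float32)))
for a in(-70,-20,40): print(a,np.median(z[m&(abs(bx-a)<10)]))
E
```

```text
15.0 [ 0.67  0.21 -0.25 -0.   -1.11  1.16] [488.6 180.5 229.2] [ 0.967  0.254 -0.001] [0.967 0.255 0.   ] (array([488.66397576, 180.52092689, 230.        ]), 14.800000000000036)
0.58 [281.1, 204.9] [491.  181.4 126.3]
[488.65883057 180.5277121 ]
532 [106.98686729 124.5941052  126.40725365] ((486.2227783203125, 179.11940002441406), (25.768707275390625, 9.454805374145508), 15.489104270935059)
429 [486.98720536 179.25715869 124.75510558] ((486.21728515625, 179.05538940429688), (25.77044105529785, 8.968070030212402), 17.766801834106445)
lid 75.75520066704846 ((535.9281616210938, 192.22781372070312), (169.65560913085938, 207.61058044433594), 14.725165367126465)
-70 75.22514686630726
-20 75.71592303783677
40 76.18930179128589
```

View pics/w4.png

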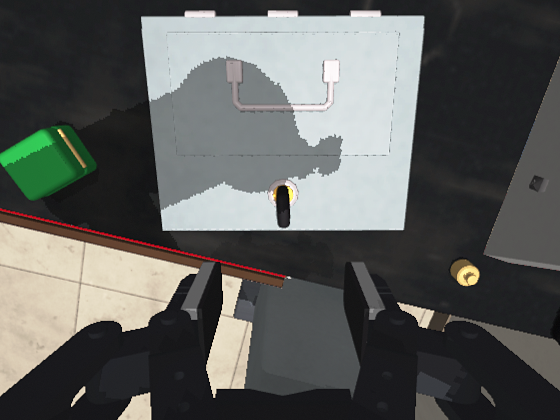

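The lid is shut, with its face level at about 75 mm. The key head is at (283,205), nearly aligned with the lid, and reads (487,180) in world coordinates.

```bash
python3 - <<'E'
from h import *
plan((487.2,179.7,145,16.5)); plan(*lin(4,(487.2,179.7,94.5,16.5)))
E
```

```text
[[[-0.0065, 0.0017, 0.34], [0, 0, -0.0094]]]
[[[0.0, -0.0, 0.0505], [0, 0, -0.0]], [[0.0, -0.0, 0.101], [0, 0, -0.0]], [[0.0, -0.0, 0.1515], [0, 0, -0.0]], [[0.0, -0.0, 0.202], [0, 0, -0.0]]]
```

Emit:
arm_command --rows '[[[-0.0065,0.0017,0.15],[0,0,-0.0094]],[[-0.0065,0.0017,0.34],[0,0,-0.0094]],[[-0.0065,0.0017,0.34],[0,0,-0.0094]],[[-0.0065,0.0017,0.34],[0,0,-0.0094]]]' --grip 0.45

```text
clock: 15.5
position: [487.8, 179.7, 145.4]
ee_rot: [0.99, 0.144, -0.0, 0.001]
contact_force: [0.9, -0.3, 0.5]
gripper_width: 38.1
grasp_force: 0.0
```

Emit:
arm_command --rows '[[[0,0,0.0505],[0,0,0]],[[0,0,0.101],[0,0,0]],[[0,0,0.1515],[0,0,0]],[[0,0,0.202],[0,0,0]],[[0,0,0.202],[0,0,0]]]'

```text
clock: 16.0
position: [488.2, 180.4, 95.8]
ee_rot: [0.99, 0.144, 0.001, -0.0]
contact_force: [-0.2, -0.1, 0.9]
gripper_width: 38.5
grasp_force: 0.0
```

Emit:
arm_command --rows '[[[0,0,0],[0,0,0]],[[0,0,0],[0,0,0]],[[0,0,0],[0,0,0]],[[0,0,0],[0,0,0]],[[0,0,0],[0,0,0]]]' --grip 0.05

```text
clock: 16.5
position: [488.4, 180.5, 95.5]
ee_rot: [0.99, 0.144, 0.002, -0.001]
contact_force: [1.8, 0.7, 2.6]
gripper_width: 7.8
grasp_force: 59.9
```

```bash
python3 - <<'E'
from h import *
im=cv2.imread('pics/w3.png')[40:140,230:340]; im=np.clip(im.astype(int),0,255).astype(np.uint8)
g=cv2.cvtColor(im,6); g=cv2.convertScaleAbs(g,alpha=2,beta=-230)
cv2.imwrite('pics/k.png',np.hstack([cv2.resize(im[:90],None,fx=3.5,fy=3.5,interpolation=2),cv2.cvtColor(cv2.resize(g[:90],None,fx=3.5,fy=3.5,interpolation=2),8)]))
s=arm.read_state(); print(s['position'],s['contact_force'],s['wrist_torque'])
E
```

```text
[488.43882076 180.50039955  95.47749345] [1.75476429 0.69421173 2.62828851] [ 0.18196727 -0.41707036 -0.00460458]
```

View pics/k.png

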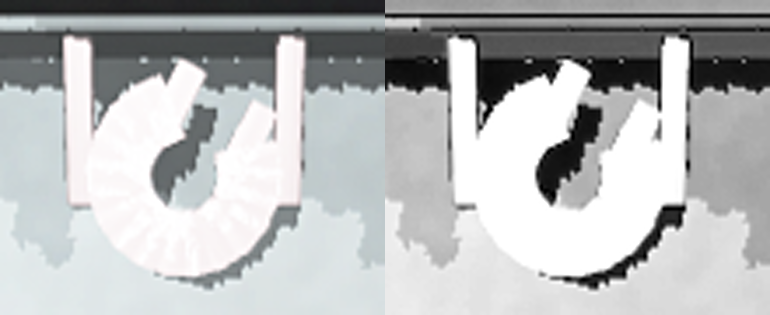

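The keeper's slot is visible in the earlier picture, at about +0.45 rad clockwise (in the crop, from centre (183,180) towards (220,110)). I'll turn close to that unpressed, then press lightly and feel for it.

```bash
python3 - <<'E'
from h import *
plan(*lin(5,(487.8,180.0,94.5,1))); plan((487.8,180.0,93,1))
E
```

```text
[[[0.0005, -0.0001, 0.0], [0, 0, 0.0172]], [[0.0011, -0.0002, 0.0], [0, 0, 0.0344]], [[0.0016, -0.0003, 0.0], [0, 0, 0.0516]], [[0.0021, -0.0004, 0.0], [0, 0, 0.0689]], [[0.0026, -0.0005, 0.0], [0, 0, 0.0861]]]
[[[0.0, -0.0, 0.006], [0, 0, -0.0]]]
```

Emit:
arm_command --rows '[[[0.0005,0,0],[0,0,0.0172]],[[0.0011,0,0],[0,0,0.0344]],[[0.0016,0,0],[0,0,0.0516]],[[0.0021,0,0],[0,0,0.0689]],[[0.0026,0,0],[0,0,0.0861]]]'

```text
clock: 17.0
position: [488.6, 179.5, 95.4]
ee_rot: [1.0, 0.008, 0.001, 0.0]
contact_force: [2.1, -3.0, 4.0]
gripper_width: 8.1
grasp_force: 60.1
```

Emit:
arm_command --rows '[[[0,0,0.003],[0,0,0]],[[0,0,0.006],[0,0,0]],[[0,0,0.006],[0,0,0]]]'

```text
clock: 17.3
position: [488.7, 179.5, 95.0]
ee_rot: [1.0, 0.01, 0.001, 0.0]
contact_force: [-1.5, -2.9, 11.6]
gripper_width: 8.3
grasp_force: 61.3
```

Emit:
arm_command --rows '[[[0,0,-0.004],[0,0,0.0083]],[[0,0,-0.004],[0,0,0.0167]],[[0,0,-0.004],[0,0,0.025]],[[0,0,-0.004],[0,0,0.0333]],[[0,0,-0.004],[0,0,0.0333]]]'

```text
clock: 17.8
position: [488.6, 179.2, 94.8]
ee_rot: [0.999, -0.043, 0.001, 0.001]
contact_force: [2.9, -4.0, 5.0]
gripper_width: 8.0
grasp_force: 60.2
```

Emit:
arm_command --rows '[[[0,0,0],[0,0,0.0083]],[[0,0,0],[0,0,0.0167]],[[0,0,0],[0,0,0.0167]]]'

```text
clock: 18.1
position: [488.5, 179.0, 94.2]
ee_rot: [0.998, -0.07, 0.0, 0.001]
contact_force: [3.8, -6.2, 1.3]
gripper_width: 7.9
grasp_force: 59.7
```

Emit:
arm_command --rows '[[[0.003,0.004,0.003],[0,0,0.005]],[[0.003,0.004,0.006],[0,0,0.01]],[[0.003,0.004,0.008],[0,0,0.01]],[[0.003,0.004,0.008],[0,0,0.01]]]'

```text
clock: 18.5
position: [488.6, 178.7, 92.0]
ee_rot: [0.996, -0.085, -0.0, 0.0]
contact_force: [3.0, -1.9, 2.6]
gripper_width: 8.1
grasp_force: 59.8
```

It's sinking freely at yaw -10°, so I'll press on gently.

Emit:
arm_command --rows '[[[0,0,0.006],[0,0,0]],[[0,0,0.012],[0,0,0]],[[0,0,0.018],[0,0,0]],[[0,0,0.022],[0,0,0]],[[0,0,0.022],[0,0,0]]]'

```text
clock: 19.0
position: [488.6, 178.7, 86.3]
ee_rot: [0.996, -0.085, -0.0, 0.0]
contact_force: [2.7, -3.4, 2.9]
gripper_width: 7.9
grasp_force: 59.8
```

Emit:
arm_command --rows '[[[0,0,0.004],[0,0,0]],[[0,0,0.008],[0,0,0]],[[0,0,0.012],[0,0,0]],[[0,0,0.012],[0,0,0]]]'

```text
clock: 19.4
position: [488.6, 178.8, 84.3]
ee_rot: [0.996, -0.085, 0.0, 0.0]
contact_force: [1.5, -3.6, 8.5]
gripper_width: 8.2
grasp_force: 60.7
```

Emit:
arm_command --rows '[[[0.001,0.003,0],[0,0,0.0167]],[[0.001,0.003,0],[0,0,0.0333]],[[0.001,0.003,0],[0,0,0.05]],[[0.001,0.003,0],[0,0,0.0667]],[[0.001,0.003,0],[0,0,0.0833]]]'

```text
clock: 19.9
position: [488.3, 177.8, 84.3]
ee_rot: [0.977, -0.215, -0.0, 0.001]
contact_force: [-0.8, -5.4, 7.7]
gripper_width: 8.0
grasp_force: 60.8
```

```bash
python3 - <<'E'
from h import *
s=arm.read_state(); print(s['position'],s['contact_force'],s['wrist_torque'],s['joints'].round(2),R.from_quat(s['ee_rot']).as_matrix()[:,0])
E
```

```text
[488.3006984  177.7584427   84.31629522] [-0.77738656 -5.362458    7.73916028] [-1.48636143  0.05230946  0.09466911] [ 0.66  0.37 -0.44  0.   -0.76  0.47] [ 9.07320193e-01 -4.20440308e-01 -1.23383287e-04]
```

Emit:
arm_command --rows '[[[0.0017,0.0036,0],[0,0,0.0167]],[[0.0017,0.0036,0],[0,0,0.0333]],[[0.0017,0.0036,0],[0,0,0.05]],[[0.0017,0.0036,0],[0,0,0.0667]],[[0.0017,0.0036,0],[0,0,0.0833]]]'

```text
clock: 20.4
position: [487.8, 176.7, 84.3]
ee_rot: [0.94, -0.341, -0.001, 0.001]
contact_force: [-1.9, -4.2, 10.3]
gripper_width: 7.8
grasp_force: 61.0
```

Emit:
arm_command --rows '[[[0,0,0],[0,0,0.0111]],[[0,0,0],[0,0,0.0222]],[[0,0,0],[0,0,0.0333]],[[0,0,0],[0,0,0.0333]]]'

```text
clock: 20.8
position: [487.5, 176.4, 84.3]
ee_rot: [0.921, -0.389, -0.001, 0.001]
contact_force: [-1.5, -4.0, 10.6]
gripper_width: 7.9
grasp_force: 61.0
```

```bash
python3 - <<'E'
from h import *
s=arm.read_state(); print(s['position'],s['contact_force'],s['wrist_torque'],s['joints'].round(2)); x=R.from_quat(s['ee_rot']).as_matrix()[:,0]; print(np.degrees(np.arctan2(x[1],x[0])))
E
```

```text
[487.51432384 176.42546432  84.26818745] [-1.53464723 -4.04874748 10.58909513] [-1.3308664   0.62045623 -0.01171991] [ 0.66  0.37 -0.44 -0.   -0.76  0.11]
-45.79490414861309
```

Emit:
arm_command --rows '[[[0,0,0],[0,0,0.0111]],[[0,0,0],[0,0,0.0222]],[[0,0,0],[0,0,0.0333]],[[0,0,0],[0,0,0.0361]],[[0,0,0],[0,0,0.0361]]]'

```text
clock: 21.3
position: [487.2, 176.2, 84.3]
ee_rot: [0.898, -0.44, -0.001, 0.002]
contact_force: [-3.4, -3.6, 10.5]
gripper_width: 8.0
grasp_force: 61.2
```

```bash
python3 - <<'E'
from h import *
s=arm.read_state(); print(s['position'],s['contact_force'],s['wrist_torque'],s['joints'].round(2)); x=R.from_quat(s['ee_rot']).as_matrix()[:,0]; print(np.degrees(np.arctan2(x[1],x[0])))
E
```

```text
[487.1940627  176.15384183  84.25045306] [-3.44253343 -3.56871431 10.53709894] [-1.409237    0.91415917  0.27451199] [ 0.66  0.37 -0.44  0.   -0.76 -0.  ]
-52.200729438063384
```

The torque is rising at about 1.17 rad, so the key has reached its stop. I'll release it and retreat.

Emit:
arm_command --rows '[[[0,0,-0.002],[0,0,-0.003]],[[0,0,-0.002],[0,0,-0.003]],[[0,0,-0.002],[0,0,-0.003]],[[0,0,-0.002],[0,0,-0.003]],[[0,0,-0.002],[0,0,-0.003]]]' --grip 0.45

```text
clock: 21.8
position: [488.5, 177.2, 83.7]
ee_rot: [0.9, -0.436, -0.0, 0.0]
contact_force: [0.8, -0.5, -0.2]
gripper_width: 38.7
grasp_force: 0.0
```

Emit:
arm_command --rows '[[[0,0,-0.06],[0,0,0]],[[0,0,-0.16],[0,0,0]],[[0,0,-0.3],[0,0,0]],[[0,0,-0.45],[0,0,0]],[[0,0,-0.55],[0,0,0]]]'

```text
clock: 22.3
position: [489.3, 177.5, 224.2]
ee_rot: [0.9, -0.436, 0.001, -0.001]
contact_force: [-0.0, -0.2, 0.1]
gripper_width: 38.4
grasp_force: 0.0
```

Emit:
arm_command --rows '[[[0,0,0],[0,0,0]],[[0,0,0],[0,0,0]]]'

```text
clock: 22.5
position: [488.4, 177.2, 221.6]
ee_rot: [0.9, -0.436, -0.0, -0.0]
contact_force: [0.5, -0.6, -0.5]
gripper_width: 38.1
grasp_force: 0.0
```

```bash
python3 - <<'E'
from h import *
s=arm.read_state(); print(s['clock'],s['position'],s['contact_force'])
ci,im,d=snap('wrist','w5.png'); W=cloud(ci,d); z=W[...,2]
k=(487.5,179.5); m=(z>95)&(z<132)&(np.hypot(W[...,0]-k[0],W[...,1]-k[1])<35); P=W[m]
print(len(P),np.percentile(P[:,2],[5,50,95]),cv2.minAreaRect(P[:,:2].astype(np.float32)))
snap('side','s5.png')
E
```

```text
22.5 [488.41424508 177.1800347  221.57055736] [ 0.53286598 -0.62018599 -0.54076529]
509 [101.57826848 115.81559031 117.36336122] ((486.22650146484375, 178.65469360351562), (9.44247055053711, 25.628631591796875), 38.57197570800781)
```

View pics/w5.png

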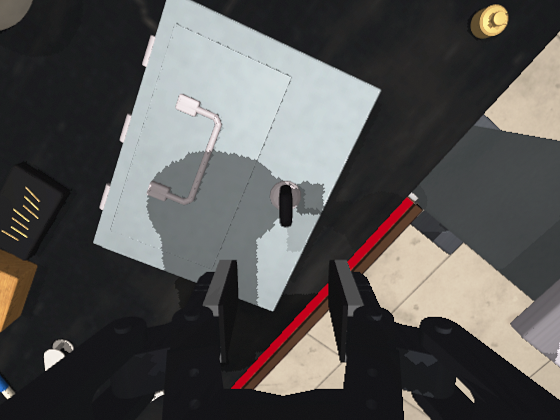

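View pics/s5.png

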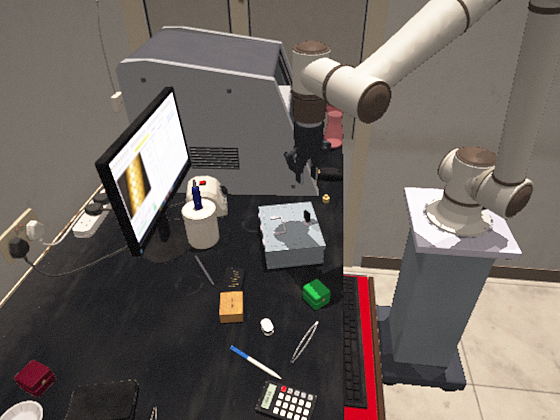

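The wrist view shows the key head at (286,205), about 9 mm lower than before and turned about 66°, so it has hooked. The side view shows the lid shut and everything else on the desk where it was.

```bash
python3 -c "
from bench import arm
print(arm.job_done())"
```

```text
the job is handed in; nothing more can be done
None
```

The ring box stands upright in the deposit box, the lid is shut, and the key is sunk in and turned clockwise to its stop (about 1.15 rad), left in the lock; the job is handed in, though no verdict came back. I picked out the slot's rough position in a camera picture first, so I felt for it only over a short clockwise sweep, not back and forth.

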